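# Start the flange nut on the card press

## Task

Close the card press: put the loose flange nut, flange down, over the press's upright stud, then back it off (turn it anticlockwise seen from above) while pressing lightly, until it drops into the thread. Then turn it clockwise until its flange lies flat on the clamp plate, and let go. Never force it, and leave the things around it where they are.

Things in the scene. Friction and masses are not known exactly. Their poses are not given: they have to be found in the camera images.
- nut_center (a point): Centre (on the axis, half-way up) of the loose dark steel flange nut, lying flange down on the desk; 34 mm high, about 0.3 kg. Round flange 60 mm across, from the underside (17 mm below this point) to 7.5 mm above it; above that a hexagon 48 mm across flats, up to the top. z points up; flats look along x and every 60 degrees from it
- nut: The same nut, origin on the axis at the underside, same axes. Bore 37 mm across; near its bottom three thread teeth stand inward, 120 degrees apart (one at x), each 14 degrees wide and 5 mm thick, 2 mm above the underside, leaving a 25 mm round hole. A nut held in a gripper does not fall by itself: it must be pressed or let down
- press: The card press, fixed to the desk: plywood base 150 mm square, card, aluminium clamp plate 122 mm square with its top 36 mm above the desk, and a fixed upright steel stud in the middle. Origin on the desk under the stud's axis; x, y along the base's sides
- press_seat (a point): Where the stud's axis meets the clamp plate's top, z up. Once dropped into the thread (underside 4 to 5.5 mm above this), the nut goes down 4.6 mm per radian clockwise, with 2 mm of up-and-down play; after 0.8 to 1.3 rad its flange lies on the plate, and 0.4 rad later it comes up tight
- stud_tip (a point): Top of the stud, on its axis, 41 mm above the clamp plate. The stud's plain pilot is 22 mm across, with a coned tip 7 mm high (13 mm across at the top)
- thread_top (a point): On the stud's axis at the flat tops of its three thread ridges (34 mm across), 17 mm above the plate. A nut resting on them has its underside about 16 mm above the plate. Three entries, 120 degrees apart, 31 degrees wide, are turned about the axis differently each time (not shown by any reading); backed off at most 110 degrees the nut can drop about 10 mm into them, over a span of 17 degrees
- stop_teeth (a point): On the axis at the tops of three stop teeth on the ridges, 19.5 mm above the plate, 6 degrees wide, one at the anticlockwise side of each entry. A nut turned clockwise on the ridges catches on them and must not be forced. A nut set down on them rests about 18 mm above the plate and drops only some 2 mm when backed off: not yet the thread
- glue_bottle: Bystander: white glue bottle, 134 mm high, 43 mm across, standing; origin at its foot
- masking_tape: Bystander: roll of masking tape, 100 mm across, 25 mm high, lying flat; origin at its underside
- drafting_weight: Bystander: turned steel paper weight with a knob, 50 mm across, 46 mm high; origin at its underside
- tape_measure: Bystander: pocket tape measure, 62 by 30 mm, 52 mm high; origin at its underside
Not all that is in view belongs to the job. What is shaped like the nut but green or purple is not meant.

How it is judged:
On the way, in this order (a step that is already met when the one before it is completed fails the run):
1. the nut is brought upright over the stud, still above the thread (horizontal distance between nut_center and press_seat below 0.008 m and z of nut_center in the frame of press_seat between 0.041 and 0.13 m).
2. the nut has dropped into the thread entries, level (horizontal distance between nut_center and press_seat below 0.004 m and angle between nut_center's own z axis and vertical below 0.1 rad and z of nut_center in the frame of press_seat below 0.026 m), for 0.1 s.
At the end, for the whole second after the job is handed in: The nut is on the stud, threaded down so that its flange lies on the clamp plate (underside within 1.5 mm of it), centred on the stud within 4 mm, level within 0.05 rad, released and at rest (z of nut_center in the frame of press_seat below 0.0185 m and horizontal distance between nut_center and press_seat below 0.004 m and angle between nut_center's own z axis and vertical below 0.05 rad and linear speed of nut below 0.01 m/s); the robot touches nothing.
It fails at once if the nut is forced: more than 80 N between the nut and the press (contact force between nut and press above 80 N).
It fails at once if a bystander is moved by more than 20 mm (distance of any of glue_bottle, masking_tape, drafting_weight, tape_measure from where it was at the start of the episode above 0.02 m).
It also fails if it takes over 72 s, if anything falls off the work surface, if the arm or the gripper's body presses on something with over 40 N, if the wrist force passes 120 N, or if a joint passes its speed limit or range.

## Robot

A 7-joint arm with a two-finger parallel gripper is mounted at the origin on the work surface; the furniture and walls round the work are solid. World frame = base frame: x ahead of the robot, y to its left, z up, the work surface at z = 0. Lengths are in m, angles in rad, forces in N, time in s.
With the tool pointing down it reaches from about 0.425 to 0.925 m from the base axis. Payload 6.8 kg.
Tool frame: the origin (TCP) lies at the very end of the fingers, on their centre line; the grasp point (between the pads) lies 19 mm behind it; z points along the fingers, y is the line along which they close (so a half turn about z gives the same grasp; the last joint's range is limited). The gripper opens to 85 mm and grips with 20 to 120 N. Pads are 22 mm wide; open, the fingers measure 114 mm over their backs; the gripper's body (76 mm by 85 mm) begins 54 mm behind the grasp point. The pads swing forward as they close: fully open they stand 13 mm farther back than shut.
Start: joints at [-1.287, 0.477, 0.022, 1.555, -0.011, 1.109, -0.083], TCP at [0.258, 0.624, 0.231] pointing down, gripper open.
Joint ranges: [-2.96, 2.96], [-0.34, 2.1], [-1.41, 1.46], [0.24, 2.44], [-1.37, 4.51], [0.17, 1.92], [-2.96, 2.96]. Speed limits (rad/s): [2.39, 2.39, 3.14, 3.14, 3.14, 3.14, 3.14].

## Interface

Orientations are given as a rotation vector (axis times angle).
In Python, from bench import r gives the robot as it stands.
- The arm moves only by the shell command python3 -m jog 'ROWS' [FORCE]. ROWS is JSON, a list of rows, each an object of numbers: "fingers": the finger opening in m, from 0 to 0.0854; "x", "y", "z": the shift along the tool's x, y, z in m; "rx", "ry", "rz": the turn, a rotation vector about the tool's x, y, z in degrees. In form: [{"fingers": .., "x": .., "y": .., "z": .., "rx": .., "ry": .., "rz": ..}, ...]. A call has 1 to 8 rows; each row shifts and turns the commanded pose from where the row before left it, along the tool's axes as they then stand; what a row does not reach is not made up. A row lasts 1/8 s, in which the tool goes at most 62.5 mm and 10.7 degrees, less where a joint would pass 70% of its speed; a pose out of reach is approached as far as the arm can. A call is refused whole if a number of a shift passes 0.0625 or a number of a turn 10.7, either way. A call with a gripper value outside its range is refused whole. The fingers move at their own pace and stop on an object; FORCE is the grip in N (left out, the last holds). Time passes only in rows, so rows that do not move let the fingers close. It gives the time, the measured TCP pose, the force, the opening and the grip force at its end, in the units of the state.
- r.get_obs(): the state, without advancing time (a new reading comes with each control period).
- r.grab_frame(name): name is "side" or "top"; returns (picture, depth): 384x512x3 uint8, red, green, blue; 384x512 float32, m along the optical axis (not along the pixel's ray), 0 where there is no reading.
- r.get_calibration(name): a dict with "mtx" (3x3 intrinsics, pixels), "dist" ([k1, k2, p1, p2, k3] as OpenCV has them; the pictures are not rectified), "extrinsics" (4x4, takes a point from camera to world coordinates). Camera axes: x right, y down, z forward; pixel columns grow to the right and rows downward; lengths in m; the calibration is good to about 2 mm. A picture is of the moment at which its call begins. get_calibration takes no time and is no camera call.
- r.hand_in(): hands the job in; it is judged then, once.
Trained networks look in the newest picture that a camera, given by its name, has taken for a name from the list of things; names that differ only in an ending like _2 or _b are one class to them, and where a whole thing is asked for, a point or a joint stands for the part that bears it (a point fixed in the world has none). Each returns a list of dicts, best first, with "score" (0 to 1); they miss things now and then, are a little off and sometimes report something else, mostly with a low value. They report only what shows in the picture. A call takes as long as a camera call. They do not tell look-alikes from the thing itself.
- r.search_frame(target, camera): "xyz" ([x, y, z] in m, in world coordinates, good to about 4 mm: the middle of the surface that is visible of it).
- r.landmark_of(target, camera): "xyz" ([x, y, z] in m, in world coordinates, good to about 4 mm: a listed point, or the origin of a listed thing).
The state is a dict: "clock": time; "joints": joint angles; "qvel": joint speeds; "tau": joint torques, N m; "tcp_pos": TCP position; "orientation": TCP orientation; "contact_force": force on the tool from outside, world axes, zero at the start; "moment": the same for the moment, N m; "grip_width": finger opening in m; "gripper_force": force on a finger pad.
Only numpy, scipy, OpenCV 4.12 (cv2) and the standard library are available. Lean on these libraries where they do the work, as an engineer would, in place of code of your own. Each camera call takes 0.05 s, during which the arm holds its last target. There are 200 camera calls.

## Working session

There is one attempt and no reset: what is moved stays moved. The work goes in short steps, Python scripts to look and compute and a shell command to move; the robot and the scene stay as the last step left them, time stands still between calls to the robot, and variables do not carry over. Pictures are saved under pics/ and viewed, at most 10 in all, crops included, and the job is handed in when it is done.

```bash
mkdir -p pics; ls
python3 - <<'E'
from bench import r
import cv2,numpy as np
o=r.get_obs();print({k:np.round(v,3).tolist() for k,v in o.items()})
ims=[]
for c in("top","side"):
    p,d=r.grab_frame(c);cv2.imwrite(f"pics/{c}0.png",p[:,:,::-1])
    for t in("nut_center","nut","press_seat","stud_tip","glue_bottle","masking_tape","drafting_weight","tape_measure"):
        print(c,t,[(round(x["score"],2),np.round(x["xyz"],3).tolist()) for x in r.landmark_of(t,c)][:4])
E
```

```text
pics
{'clock': 0.0, 'joints': [-1.287, 0.478, 0.022, 1.556, -0.011, 1.109, -0.083], 'qvel': [-0.0, 0.001, -0.001, 0.0, 0.003, 0.0, 0.0], 'tau': [0.0, -59.647, 1.608, -28.119, 0.012, 0.009, -0.0], 'tcp_pos': [0.258, 0.623, 0.23], 'orientation': [-0.611, -3.081, 0.003], 'contact_force': [0.195, 0.514, -0.077], 'moment': [-0.062, -0.042, -0.026], 'gripper_force': 0.0, 'grip_width': 0.085}
top nut_center [(0.84, [0.468, -0.213, 0.016]), (0.81, [0.414, -0.307, 0.013]), (0.78, [0.565, -0.216, 0.014]), (0.48, [0.529, -0.132, 0.018])]
top nut [(0.81, [0.418, -0.306, -0.001]), (0.8, [0.572, -0.22, 0.001]), (0.63, [0.532, -0.131, 0.001]), (0.6, [0.465, -0.212, -0.0])]
top press_seat []
top stud_tip [(0.76, [0.528, 0.009, 0.079]), (0.32, [0.747, 0.224, -0.005])]
top glue_bottle [(0.63, [0.752, -0.214, -0.0])]
top masking_tape [(0.98, [0.749, 0.224, -0.003])]
top drafting_weight [(0.52, [0.528, 0.318, 0.0])]
top tape_measure [(0.52, [0.778, 0.042, 0.004])]
side nut_center [(0.85, [0.568, -0.216, 0.018]), (0.82, [0.467, -0.209, 0.018]), (0.68, [0.531, -0.13, 0.017]), (0.64, [0.416, -0.308, 0.015])]
side nut [(0.96, [0.412, -0.311, 0.002]), (0.91, [0.529, -0.136, 0.005]), (0.89, [0.467, -0.209, 0.002])]
side press_seat []
side stud_tip [(0.77, [0.527, 0.01, 0.076])]
side glue_bottle [(0.78, [0.759, -0.217, -0.001])]
side masking_tape [(0.83, [0.749, 0.228, -0.0])]
side drafting_weight [(0.5, [0.529, 0.319, 0.001])]
side tape_measure [(0.53, [0.782, 0.044, -0.002])]
```

View pics/top0.png

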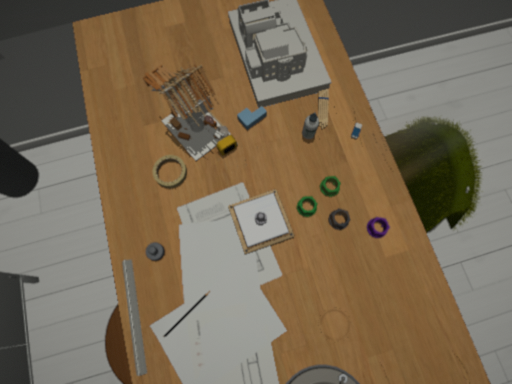

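View pics/side0.png

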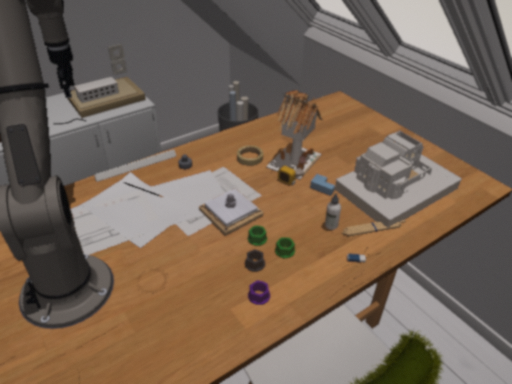

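```bash
cat > h.py <<'E'
from bench import r
import cv2,numpy as np
from scipy.spatial.transform import Rotation as R
def cloud(c):
    p,d=r.grab_frame(c);k=r.get_calibration(c);K=np.array(k["mtx"]);D=np.array(k["dist"]);T=np.array(k["extrinsics"])
    v,u=np.mgrid[:384,:512]
    q=cv2.undistortPoints(np.stack([u.ravel(),v.ravel()],1).astype(np.float64)[:,None],K,D)[:,0]
    z=d.ravel();P=np.c_[q*z[:,None],z]@T[:3,:3].T+T[:3,3];P[z==0]=np.nan
    return p,P.reshape(384,512,3)
def near(P,xy,rad,z0,z1):
    m=(np.hypot(P[...,0]-xy[0],P[...,1]-xy[1])<rad)&(P[...,2]>z0)&(P[...,2]<z1);return m
def st():
    o=r.get_obs();M=R.from_rotvec(o["orientation"]).as_matrix()
    print("t",round(o["clock"],2),"tcp",np.round(o["tcp_pos"],4),"x",np.round(M[:,0],3),"y",np.round(M[:,1],3),"z",np.round(M[:,2],3),"F",np.round(o["contact_force"],1),"Mz",round(float(o["moment"][2]),2),"w",round(float(o["grip_width"]),4),"g",round(float(o["gripper_force"]),1),"j",np.round(o["joints"],2))
    return np.array(o["tcp_pos"]),M
E
python3 - <<'E'
from h import *
out=[]
for c in("top","side"):
    p,P=cloud(c);T=np.array(r.get_calibration(c)["extrinsics"]);print(c,"cam",np.round(T[:3,3],2))
    for n,xy,rad,a,b in(("nutall",(.467,-.211),.045,.005,.05),("nuttop",(.467,-.211),.045,.029,.045),("stud",(.528,.01),.03,.05,.09),("plate",(.528,.01),.09,.03,.045)):
        m=near(P,xy,rad,a,b);q=P[m]
        print(n,m.sum(),q.mean(0).round(4) if len(q) else"", cv2.minAreaRect((q[:,:2]*1000).astype(np.float32)) if len(q)>3 else "")
    v,u=np.argwhere(near(P,(.467,-.211),.045,.0,.05)).mean(0).astype(int)
    out.append(cv2.resize(p[v-20:v+20,u-20:u+20],(400,400),interpolation=cv2.INTER_CUBIC))
cv2.imwrite("pics/nut1.png",np.hstack(out)[:,:,::-1]*1)
E
```

```text
top cam [0.31 0.08 1.01]
nutall 259 [ 0.4648 -0.2066  0.024 ] ((466.4373779296875, -211.08792114257812), (58.23155212402344, 60.65338897705078), 22.603229522705078)
nuttop 137 [ 0.466  -0.2087  0.0338] ((466.4892272949219, -209.75303649902344), (47.10386657714844, 53.71980667114258), 27.65985679626465)
stud 105 [0.5224 0.0101 0.0642] ((524.5198974609375, 9.074467658996582), (30.41087532043457, 31.766633987426758), 73.55315399169922)
plate 1726 [0.5226 0.0101 0.0364] ((524.67041015625, 9.486297607421875), (122.1253890991211, 122.00260925292969), 3.584512948989868)
side cam [-0.02 -0.89  0.96]
nutall 313 [ 0.4647 -0.2132  0.0225] ((465.82623291015625, -211.60157775878906), (53.98991775512695, 57.814964294433594), 80.56224060058594)
nuttop 125 [ 0.4664 -0.2106  0.0336] ((466.8633117675781, -209.6385498046875), (55.25410461425781, 45.253543853759766), 54.36680603027344)
stud 78 [0.5228 0.0045 0.063 ] ((523.0537719726562, 6.168483734130859), (27.141210556030273, 28.280624389648438), 56.86148452758789)
plate 952 [0.5208 0.0023 0.0364] ((524.8969116210938, 8.850738525390625), (123.63246154785156, 125.89442443847656), 3.0267539024353027)
```

View pics/nut1.png

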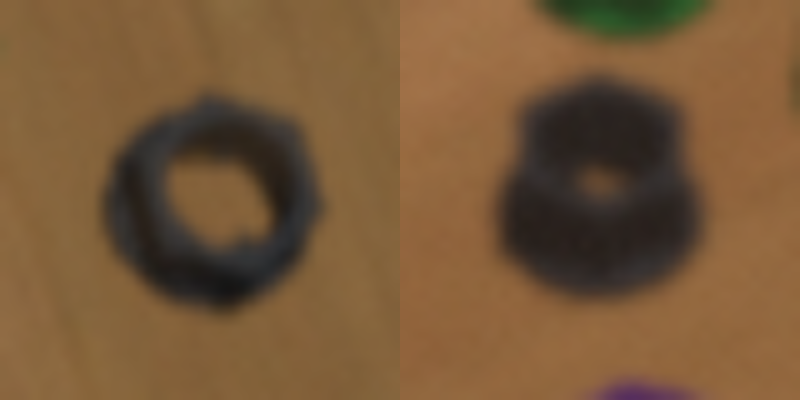

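```bash
python3 -m jog '[{"x":-0.06},{"x":-0.06},{"x":-0.04,"y":-0.0625},{"x":-0.02,"y":-0.0625},{"y":-0.0625},{"y":-0.0625},{"y":-0.0625},{"y":-0.0625}]'; python3 -c "from h import *;st()"
```

```text
t 1.0 tcp [0.2578 0.6238 0.2313] x [-0.924  0.382 -0.   ] y [0.382 0.924 0.   ] z [ 0.  0. -1.] F [-0.2 -0.2 -0.3] Mz 0.04 w 0.0854 g 0.0 j [-1.29  0.48  0.02  1.56 -0.01  1.11 -0.08]validation failed for argument at $[0]...
```

```bash
python3 -m jog '[{"x":-0.06,"y":-0.01,"rz":6},{"x":-0.06,"y":-0.01,"rz":6},{"x":-0.06,"y":-0.01,"rz":6},{"x":-0.06,"y":-0.01,"rz":6},{"x":-0.06,"y":-0.01,"rz":6},{"x":-0.06,"y":-0.01,"rz":6},{"x":-0.06,"y":-0.01,"rz":6},{"x":-0.06,"y":-0.01,"rz":6}]' || python3 -m jog '[{"fingers":0.085,"x":-0.06,"y":-0.01,"z":0,"rx":0,"ry":0,"rz":6},{"fingers":0.085,"x":-0.06,"y":-0.01,"z":0,"rx":0,"ry":0,"rz":6},{"fingers":0.085,"x":-0.06,"y":-0.01,"z":0,"rx":0,"ry":0,"rz":6},{"fingers":0.085,"x":-0.06,"y":-0.01,"z":0,"rx":0,"ry":0,"rz":6},{"fingers":0.085,"x":-0.06,"y":-0.01,"z":0,"rx":0,"ry":0,"rz":6},{"fingers":0.085,"x":-0.06,"y":-0.01,"z":0,"rx":0,"ry":0,"rz":6},{"fingers":0.085,"x":-0.06,"y":-0.01,"z":0,"rx":0,"ry":0,"rz":6},{"fingers":0.085,"x":-0.06,"y":-0.01,"z":0,"rx":0,"ry":0,"rz":6}]'; python3 -c "from h import *;st()"
```

```text
clock: 2.0
tcp_pos: [0.5437, 0.2449, 0.2315]
orientation: [1.816, 2.563, 0.001]
contact_force: [0.1, 0.7, 0.1]
grip_width: 0.0848
gripper_force: 0.0
t 2.0 tcp [0.5437 0.2449 0.2315] x [-0.331  0.944  0.   ] y [0.944 0.331 0.001] z [ 0.001  0.    -1.   ] F [0.1 0.7 0.1] Mz -0.0 w 0.0848 g 0.0 j [-0.78  0.36  0.32  1.77 -0.13  1.04 -0.07]validation failed for argument at $[0]...
```

```bash
python3 -m jog '[{"fingers":0.085,"x":-0.06,"y":-0.003,"z":0,"rx":0,"ry":0,"rz":6.7},{"fingers":0.085,"x":-0.06,"y":-0.003,"z":0,"rx":0,"ry":0,"rz":6.7},{"fingers":0.085,"x":-0.06,"y":-0.003,"z":0,"rx":0,"ry":0,"rz":6.7},{"fingers":0.085,"x":-0.06,"y":-0.003,"z":0,"rx":0,"ry":0,"rz":6.7},{"fingers":0.085,"x":-0.06,"y":-0.003,"z":0.02,"rx":0,"ry":0,"rz":6.7},{"fingers":0.085,"x":-0.06,"y":-0.003,"z":0.02,"rx":0,"ry":0,"rz":6.7},{"fingers":0.085,"x":-0.06,"y":-0.003,"z":0.02,"rx":0,"ry":0,"rz":6.7},{"fingers":0.085,"x":-0.06,"y":-0.003,"z":0.02,"rx":0,"ry":0,"rz":6.7}]'
python3 - <<'E'
from h import *
p,M=st();print("need tool",M.T@(np.array([.4665,-.2105,.05])-p))
E
```

```text
clock: 3.0
tcp_pos: [0.489, -0.2124, 0.1521]
orientation: [2.776, 1.468, 0.002]
contact_force: [-0.0, -0.9, -0.0]
grip_width: 0.0852
gripper_force: 0.0
t 3.0 tcp [ 0.489  -0.2124  0.1521] x [0.563 0.827 0.   ] y [ 0.827 -0.563  0.001] z [ 0.001 -0.001 -1.   ] F [-0.  -0.9 -0. ] Mz -0.01 w 0.0852 g 0.0 j [-0.21  0.39  0.63  2.   -0.31  0.84 -0.  ]
need tool [-0.01109216 -0.01983432  0.10210677]
```

```bash
python3 -m jog '[{"fingers":0.075,"x":-0.011,"y":-0.02,"z":0.03,"rx":0,"ry":0,"rz":0.3},{"fingers":0.075,"x":0,"y":0,"z":0.04,"rx":0,"ry":0,"rz":0},{"fingers":0.075,"x":0,"y":0,"z":0.03,"rx":0,"ry":0,"rz":0},{"fingers":0.075,"x":0,"y":0,"z":0.026,"rx":0,"ry":0,"rz":0},{"fingers":0.075,"x":0,"y":0,"z":0,"rx":0,"ry":0,"rz":0},{"fingers":0.075,"x":0,"y":0,"z":0,"rx":0,"ry":0,"rz":0}]' 25
python3 - <<'E'
from h import *
st()
for c in("top","side"):
    p,P=cloud(c)
    if c=="side":
        cv2.imwrite("pics/a.png",cv2.resize(p[220:310,210:330],(800,600),interpolation=cv2.INTER_CUBIC)[:,:,::-1])
E
```

```text
clock: 3.75
tcp_pos: [0.4672, -0.2089, 0.0272]
orientation: [2.778, 1.466, 0.001]
contact_force: [-0.1, 0.5, -0.9]
grip_width: 0.0751
gripper_force: 0.0
t 3.75 tcp [ 0.4672 -0.2089  0.0272] x [0.564 0.826 0.   ] y [ 0.826 -0.564  0.001] z [ 0.001 -0.    -1.   ] F [-0.1  0.5 -0.9] Mz -0.0 w 0.0751 g 0.0 j [-0.08  0.56  0.48  2.12 -0.48  0.57  0.15]
```

View pics/a.png

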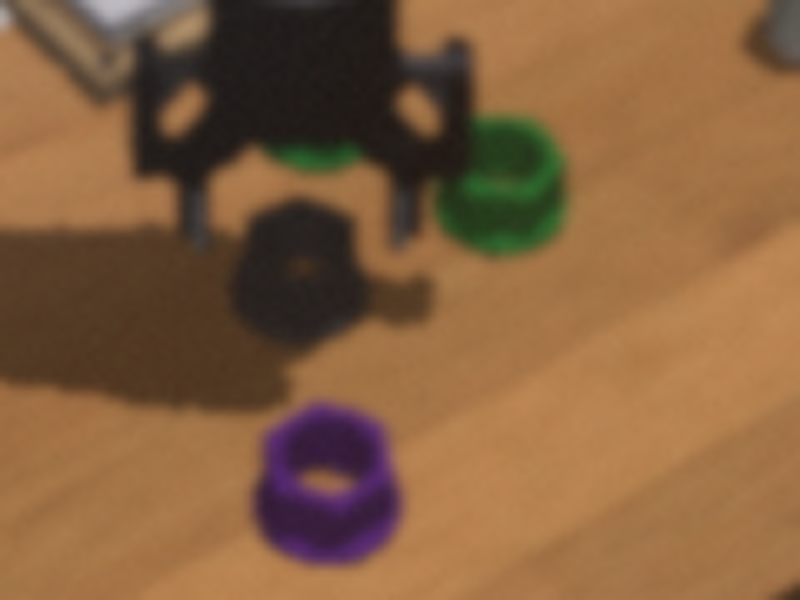

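```bash
python3 -m jog '[{"fingers":0.075,"x":-0.0017,"y":0,"z":0.003,"rx":0,"ry":0,"rz":0},{"fingers":0.04,"x":0,"y":0,"z":0,"rx":0,"ry":0,"rz":0},{"fingers":0.04,"x":0,"y":0,"z":0,"rx":0,"ry":0,"rz":0},{"fingers":0.04,"x":0,"y":0,"z":0,"rx":0,"ry":0,"rz":0},{"fingers":0.04,"x":0,"y":0,"z":0,"rx":0,"ry":0,"rz":0},{"fingers":0.04,"x":0,"y":0,"z":0,"rx":0,"ry":0,"rz":0}]' 50; python3 -c "from h import *;st()"
```

```text
clock: 4.6
tcp_pos: [0.4659, -0.2102, 0.024]
orientation: [2.778, 1.466, 0.001]
contact_force: [-1.5, 0.7, 7.2]
grip_width: 0.0463
gripper_force: 50.7
t 4.6 tcp [ 0.4659 -0.2102  0.024 ] x [0.565 0.825 0.001] y [ 0.825 -0.565  0.001] z [ 0.001  0.    -1.   ] F [-1.5  0.7  7.2] Mz -0.01 w 0.0463 g 50.7 j [-0.07  0.57  0.48  2.12 -0.49  0.56  0.16]
```

```bash
python3 -m jog '[{"fingers":0.04,"x":0,"y":0,"z":-0.02,"rx":0,"ry":0,"rz":0},{"fingers":0.04,"x":0,"y":0,"z":-0.04,"rx":0,"ry":0,"rz":0},{"fingers":0.04,"x":0,"y":0,"z":-0.04,"rx":0,"ry":0,"rz":0},{"fingers":0.04,"x":0.0535,"y":-0.0188,"z":0,"rx":0,"ry":0,"rz":0},{"fingers":0.04,"x":0.0535,"y":-0.0188,"z":0,"rx":0,"ry":0,"rz":0},{"fingers":0.04,"x":0.0535,"y":-0.0188,"z":0,"rx":0,"ry":0,"rz":0},{"fingers":0.04,"x":0.0535,"y":-0.0188,"z":0,"rx":0,"ry":0,"rz":0},{"fingers":0.04,"x":0,"y":0,"z":0,"rx":0,"ry":0,"rz":0}]' 50
python3 - <<'E'
from h import *
p0,M=st()
for c in("top","side"):
    p,P=cloud(c)
    for n,xy,rad,a,b in(("nut",(.525,.009),.04,.085,.14),("stud",(.525,.009),.03,.05,.08)):
        m=near(P,xy,rad,a,b);q=P[m]
        print(c,n,m.sum(),q.mean(0).round(4) if len(q) else"")
    print(c,[(round(x["score"],2),np.round(x["xyz"],3).tolist()) for t in("nut_center","stud_tip","press_seat") for x in r.landmark_of(t,c)[:3]])
    if c=="side":
        cv2.imwrite("pics/b.png",cv2.resize(p[120:240,160:320],(800,600),interpolation=cv2.INTER_CUBIC)[:,:,::-1])
E
```

```text
clock: 5.6
tcp_pos: [0.525, 0.0151, 0.1228]
orientation: [-2.77, -1.479, -0.001]
contact_force: [-0.3, -1.0, -2.3]
grip_width: 0.0458
gripper_force: 53.1
t 5.6 tcp [0.525  0.0151 0.1228] x [0.557 0.831 0.001] y [ 0.831 -0.557 -0.001] z [-0.     0.002 -1.   ] F [-0.3 -1.  -2.3] Mz 0.06 w 0.0458 g 53.1 j [-0.62  0.42  0.59  2.04 -0.34  0.77 -0.41]
top nut 0 
top stud 0 
top [(0.78, [0.567, -0.216, 0.015]), (0.77, [0.414, -0.31, 0.01]), (0.73, [0.533, -0.132, 0.016])]
side nut 320 [0.5202 0.0035 0.1207]
side stud 75 [0.5226 0.0041 0.0618]
side [(0.76, [0.571, -0.219, 0.015]), (0.71, [0.413, -0.309, 0.017]), (0.66, [0.53, -0.129, 0.018]), (0.64, [0.528, 0.01, 0.076]), (0.88, [0.527, 0.005, 0.037])]
```

View pics/b.png

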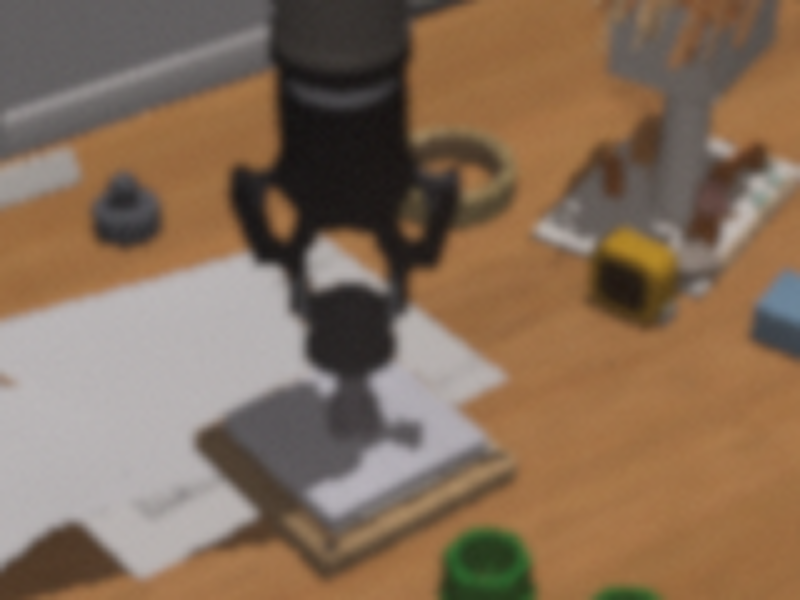

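```bash
python3 -m jog '[{"fingers":0.04,"x":0,"y":0,"z":0,"rx":0,"ry":0,"rz":0},{"fingers":0.04,"x":0,"y":0,"z":0,"rx":0,"ry":0,"rz":0}]' 50
python3 - <<'E'
from h import *
from scipy.optimize import least_squares as LS
p0,M=st()
def fit(q,rad): return LS(lambda c:np.hypot(q[:,0]-c[0],q[:,1]-c[1])-rad,[.525,.02],loss="soft_l1",f_scale=.001)
zo=p0[2]-.024
for i in range(2):
    p,P=cloud("side")
    q=P[near(P,p0,.04,zo+.003,zo+.021)];f=fit(q,.030);print("flange",len(q),f.x.round(4),np.abs(f.fun).mean())
    q=P[near(P,p0,.03,.056,.069)];f=fit(q,.011);print("pilot",len(q),f.x.round(4),np.abs(f.fun).mean())
    q=P[near(P,p0,.09,.033,.039)]; print("plate",cv2.minAreaRect((q[:,:2]*1000).astype(np.float32)),q[:,2].mean())
    q=P[near(P,p0,.045,zo-.01,zo+.024)];print("z low",np.percentile(q[:,2],[1,3,50]).round(4))
E
```

```text
clock: 6.25
tcp_pos: [0.5243, 0.0089, 0.1234]
orientation: [-2.779, -1.466, -0.0]
contact_force: [-0.2, -0.6, -2.7]
grip_width: 0.0459
gripper_force: 53.1
t 6.25 tcp [0.5243 0.0089 0.1234] x [0.565 0.825 0.   ] y [ 0.825 -0.565 -0.   ] z [ 0.  0. -1.] F [-0.2 -0.6 -2.7] Mz -0.05 w 0.0459 g 53.1 j [-0.61  0.42  0.6   2.04 -0.34  0.77 -0.41]
flange 142 [0.5259 0.0134] 0.004722029363859659
pilot 19 [ 0.5255 -0.0068] 0.0034052564489402957
plate ((525.3984375, 8.846019744873047), (127.014892578125, 124.09352111816406), 4.754181385040283) 0.0362965553239013
z low [0.1004 0.102  0.1104]
flange 138 [0.5268 0.0142] 0.005352914975127372
pilot 19 [ 0.514  -0.0015] 0.003438575103735814
plate ((524.5230102539062, 8.210559844970703), (124.91368865966797, 126.02627563476562), 3.428196430206299) 0.03625889402711833
z low [0.0997 0.1007 0.1099]
```

```bash
python3 -m jog '[{"fingers":0.04,"x":0.0003,"y":0.0003,"z":0.018,"rx":0,"ry":0,"rz":0},{"fingers":0.04,"x":0,"y":0,"z":0.003,"rx":0,"ry":0,"rz":0},{"fingers":0.04,"x":0,"y":0,"z":0.003,"rx":0,"ry":0,"rz":0},{"fingers":0.04,"x":0,"y":0,"z":0.002,"rx":0,"ry":0,"rz":0},{"fingers":0.04,"x":0,"y":0,"z":0.002,"rx":0,"ry":0,"rz":0},{"fingers":0.04,"x":0,"y":0,"z":0,"rx":0,"ry":0,"rz":0}]' 50; python3 -c "from h import *;st()"
```

```text
clock: 7.1
tcp_pos: [0.5247, 0.0093, 0.0953]
orientation: [-2.778, -1.467, -0.0]
contact_force: [0.0, 0.5, -2.7]
grip_width: 0.0461
gripper_force: 53.1
t 7.1 tcp [0.5247 0.0093 0.0953] x [0.564 0.826 0.   ] y [ 0.826 -0.564 -0.   ] z [ 0.  0. -1.] F [ 0.   0.5 -2.7] Mz 0.03 w 0.0461 g 53.1 j [-0.58  0.47  0.57  2.06 -0.38  0.72 -0.38]
```

```bash
python3 -m jog '[{"fingers":0.04,"x":0,"y":0,"z":0.003,"rx":0,"ry":0,"rz":0},{"fingers":0.04,"x":0,"y":0,"z":0.003,"rx":0,"ry":0,"rz":0},{"fingers":0.04,"x":0,"y":0,"z":0.003,"rx":0,"ry":0,"rz":0},{"fingers":0.04,"x":0,"y":0,"z":0,"rx":0,"ry":0,"rz":0}]' 50; python3 -c "from h import *;st()"
```

```text
clock: 7.6
tcp_pos: [0.5245, 0.0092, 0.086]
orientation: [-2.778, -1.466, 0.001]
contact_force: [-0.2, -0.1, -3.1]
grip_width: 0.0459
gripper_force: 53.1
t 7.6 tcp [0.5245 0.0092 0.086 ] x [ 0.564  0.826 -0.   ] y [ 0.826 -0.564 -0.   ] z [-0.001 -0.    -1.   ] F [-0.2 -0.1 -3.1] Mz 0.01 w 0.0459 g 53.1 j [-0.57  0.48  0.55  2.06 -0.39  0.7  -0.37]
```

```bash
N='{"fingers":0.04'; python3 -m jog '[{"fingers":0.04,"x":0,"y":0,"z":0.003,"rx":0,"ry":0,"rz":0},{"fingers":0.04,"x":0,"y":0,"z":0.003,"rx":0,"ry":0,"rz":0},{"fingers":0.04,"x":0,"y":0,"z":0.001,"rx":0,"ry":0,"rz":0},{"fingers":0.04,"x":0,"y":0,"z":0,"rx":0,"ry":0,"rz":0}]' 50; python3 -m jog '[{"fingers":0.04,"x":0,"y":0,"z":0.001,"rx":0,"ry":0,"rz":0},{"fingers":0.04,"x":0,"y":0,"z":0,"rx":0,"ry":0,"rz":0}]'; python3 -m jog '[{"fingers":0.04,"x":0,"y":0,"z":0.001,"rx":0,"ry":0,"rz":0},{"fingers":0.04,"x":0,"y":0,"z":0,"rx":0,"ry":0,"rz":0}]'; python3 -c "from h import *;st()"
```

```text
clock: 8.1
tcp_pos: [0.5247, 0.0092, 0.0792]
orientation: [-2.778, -1.466, 0.0]
contact_force: [-0.1, 0.3, -2.4]
grip_width: 0.0465
gripper_force: 53.1
clock: 8.35
tcp_pos: [0.5247, 0.0092, 0.0783]
orientation: [-2.778, -1.466, 0.0]
contact_force: [-0.5, 0.7, -3.0]
grip_width: 0.0462
gripper_force: 53.1
clock: 8.6
tcp_pos: [0.5246, 0.0092, 0.0773]
orientation: [-2.778, -1.466, 0.0]
contact_force: [-1.1, -0.0, -3.3]
grip_width: 0.0462
gripper_force: 53.1
t 8.6 tcp [0.5246 0.0092 0.0773] x [ 0.564  0.826 -0.   ] y [ 0.826 -0.564 -0.   ] z [-0.  0. -1.] F [-1.1 -0.  -3.3] Mz 0.0 w 0.0462 g 53.1 j [-0.56  0.49  0.54  2.07 -0.4   0.68 -0.36]
```

```bash
python3 -m jog '[{"fingers":0.04,"x":0,"y":0,"z":0.001,"rx":0,"ry":0,"rz":0},{"fingers":0.04,"x":0,"y":0,"z":0,"rx":0,"ry":0,"rz":0}]' |grep -E "tcp|con"; python3 -m jog '[{"fingers":0.04,"x":0,"y":0,"z":0.0007,"rx":0,"ry":0,"rz":0},{"fingers":0.04,"x":0,"y":0,"z":0,"rx":0,"ry":0,"rz":0}]'|grep -E "tcp|con"
```

```text
tcp_pos: [0.5248, 0.0091, 0.0763]
contact_force: [-0.0, -0.9, -2.0]
tcp_pos: [0.5248, 0.0091, 0.0756]
contact_force: [1.8, -0.9, -2.5]
```

```bash
python3 -m jog '[{"fingers":0.04,"x":0,"y":0,"z":0.0007,"rx":0,"ry":0,"rz":0},{"fingers":0.04,"x":0,"y":0,"z":0,"rx":0,"ry":0,"rz":0}]' |grep -E "tcp|con"; python3 -m jog '[{"fingers":0.04,"x":0,"y":0,"z":0.0007,"rx":0,"ry":0,"rz":0},{"fingers":0.04,"x":0,"y":0,"z":0,"rx":0,"ry":0,"rz":0}]'|grep -E "tcp|con"
```

```text
tcp_pos: [0.5249, 0.0091, 0.0751]
contact_force: [-0.3, -0.6, -0.5]
tcp_pos: [0.525, 0.0087, 0.0742]
contact_force: [1.6, -3.2, -3.8]
```

```bash
python3 -m jog '[{"fingers":0.04,"x":0,"y":0,"z":0.0007,"rx":0,"ry":0,"rz":0},{"fingers":0.04,"x":0,"y":0,"z":0,"rx":0,"ry":0,"rz":0}]' |grep -E "tcp|con"; python3 -m jog '[{"fingers":0.04,"x":0,"y":0,"z":0.0007,"rx":0,"ry":0,"rz":0},{"fingers":0.04,"x":0,"y":0,"z":0,"rx":0,"ry":0,"rz":0}]'|grep -E "tcp|con";python3 -c "from h import *;st()"
```

```text
tcp_pos: [0.5249, 0.0087, 0.0735]
contact_force: [2.2, -3.3, -2.7]
tcp_pos: [0.5249, 0.0087, 0.0728]
contact_force: [2.4, -4.5, -2.6]
t 10.1 tcp [0.5249 0.0087 0.0728] x [ 0.565  0.825 -0.   ] y [ 0.825 -0.565  0.001] z [ 0.    -0.001 -1.   ] F [ 2.4 -4.5 -2.6] Mz 0.05 w 0.0462 g 53.2 j [-0.56  0.5   0.54  2.07 -0.41  0.67 -0.35]
```

```bash
for i in 1; do python3 -m jog '[{"fingers":0.04,"x":0,"y":0,"z":0.001,"rx":0,"ry":0,"rz":0},{"fingers":0.04,"x":0,"y":0,"z":0,"rx":0,"ry":0,"rz":0}]' |grep -E "tcp|con"; python3 -m jog '[{"fingers":0.04,"x":0,"y":0,"z":0.001,"rx":0,"ry":0,"rz":0},{"fingers":0.04,"x":0,"y":0,"z":0,"rx":0,"ry":0,"rz":0}]'|grep -E "tcp|con";done
python3 - <<'E'
from h import *
p0,M=st()
p,P=cloud("side")
q=P[near(P,p0,.06,.03,.06)]
cv2.imwrite("pics/c.png",cv2.resize(p[170:230,190:270],(800,600),interpolation=cv2.INTER_CUBIC)[:,:,::-1])
E
```

```text
tcp_pos: [0.5249, 0.0086, 0.0718]
contact_force: [2.5, -5.0, -2.3]
tcp_pos: [0.5249, 0.0086, 0.0709]
contact_force: [1.9, -4.4, -1.9]
t 10.6 tcp [0.5249 0.0086 0.0709] x [ 0.565  0.825 -0.   ] y [ 0.825 -0.565  0.001] z [ 0.    -0.001 -1.   ] F [ 1.9 -4.4 -1.9] Mz 0.04 w 0.0463 g 53.2 j [-0.56  0.51  0.53  2.07 -0.41  0.67 -0.35]
```

View pics/c.png

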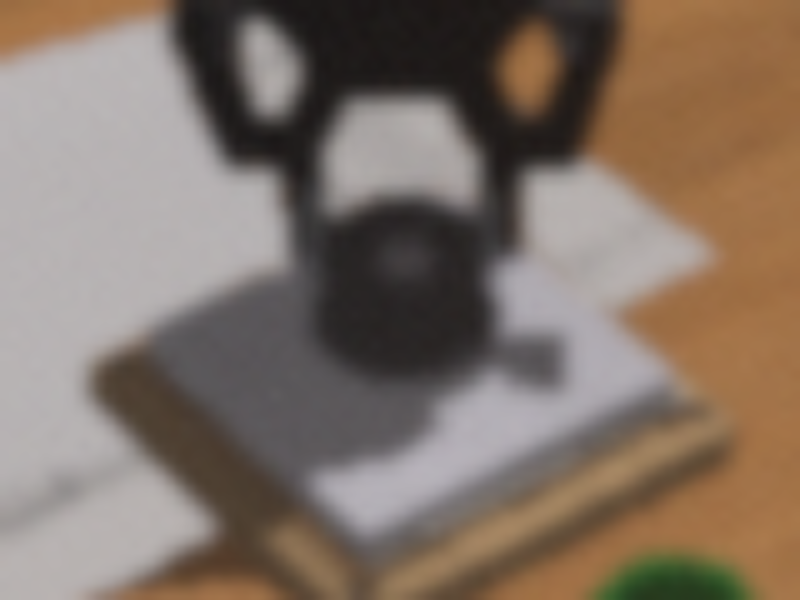

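```bash
python3 -m jog '[{"fingers":0.04,"x":0,"y":0,"z":0.001,"rx":0,"ry":0,"rz":0},{"fingers":0.04,"x":0,"y":0,"z":0.001,"rx":0,"ry":0,"rz":0},{"fingers":0.04,"x":0,"y":0,"z":0,"rx":0,"ry":0,"rz":0}]' |grep -E "tcp|con"; python3 -m jog '[{"fingers":0.04,"x":0,"y":0,"z":0.001,"rx":0,"ry":0,"rz":0},{"fingers":0.04,"x":0,"y":0,"z":0,"rx":0,"ry":0,"rz":0}]'|grep -E "tcp|con"; python3 -c "from h import *;st()"
```

```text
tcp_pos: [0.5248, 0.0086, 0.0688]
contact_force: [1.6, -5.2, -2.5]
tcp_pos: [0.5247, 0.0088, 0.0678]
contact_force: [2.7, -5.2, -3.2]
t 11.28 tcp [0.5247 0.0088 0.0678] x [ 0.564  0.825 -0.   ] y [ 0.825 -0.564  0.   ] z [ 0. -0. -1.] F [ 2.7 -5.2 -3.2] Mz 0.06 w 0.046 g 53.2 j [-0.55  0.51  0.53  2.07 -0.41  0.66 -0.35]
```

```bash
python3 -m jog '[{"fingers":0.04,"x":-0.0003,"y":0.0004,"z":0.001,"rx":0,"ry":0,"rz":0},{"fingers":0.04,"x":0,"y":0,"z":0,"rx":0,"ry":0,"rz":0}]' |grep -E "tcp|con"; python3 -m jog '[{"fingers":0.04,"x":0,"y":0,"z":0.001,"rx":0,"ry":0,"rz":0},{"fingers":0.04,"x":0,"y":0,"z":0,"rx":0,"ry":0,"rz":0}]'|grep -E "tcp|con"; python3 -c "from h import *;st()"
```

```text
tcp_pos: [0.5246, 0.009, 0.0665]
contact_force: [0.6, -3.2, -3.3]
tcp_pos: [0.5248, 0.0091, 0.0657]
contact_force: [0.2, -1.7, -3.0]
t 11.78 tcp [0.5248 0.0091 0.0657] x [0.564 0.826 0.   ] y [ 0.826 -0.564 -0.   ] z [-0.  0. -1.] F [ 0.2 -1.7 -3. ] Mz 0.01 w 0.0463 g 53.1 j [-0.55  0.51  0.53  2.07 -0.42  0.66 -0.34]
```

```bash
python3 -m jog '[{"fingers":0.04,"x":0,"y":0,"z":0.0007,"rx":0,"ry":0,"rz":0},{"fingers":0.04,"x":0,"y":0,"z":0,"rx":0,"ry":0,"rz":0}]' |grep -E "tcp|con"; python3 -m jog '[{"fingers":0.04,"x":0,"y":0,"z":0.0007,"rx":0,"ry":0,"rz":0},{"fingers":0.04,"x":0,"y":0,"z":0,"rx":0,"ry":0,"rz":0}]'|grep -E "tcp|con"; python3 -c "from h import *;st()"
```

```text
tcp_pos: [0.5248, 0.009, 0.0651]
contact_force: [0.2, -1.1, -2.0]
tcp_pos: [0.5247, 0.009, 0.0645]
contact_force: [0.1, -0.8, -0.9]
t 12.28 tcp [0.5247 0.009  0.0645] x [0.564 0.826 0.   ] y [ 0.826 -0.564 -0.   ] z [-0.  0. -1.] F [ 0.1 -0.8 -0.9] Mz 0.02 w 0.046 g 53.4 j [-0.55  0.52  0.53  2.07 -0.42  0.66 -0.34]
```

```bash
python3 -m jog '[{"fingers":0.04,"x":0,"y":0,"z":0.0003,"rx":0,"ry":0,"rz":5},{"fingers":0.04,"x":0,"y":0,"z":0.0003,"rx":0,"ry":0,"rz":5},{"fingers":0.04,"x":0,"y":0,"z":0.0003,"rx":0,"ry":0,"rz":5},{"fingers":0.04,"x":0,"y":0,"z":0.0003,"rx":0,"ry":0,"rz":5},{"fingers":0.04,"x":0,"y":0,"z":0,"rx":0,"ry":0,"rz":0}]'; python3 -c "from h import *;st()"
```

```text
clock: 12.9
tcp_pos: [0.5245, 0.0093, 0.063]
orientation: [-2.99, -0.964, 0.001]
contact_force: [0.1, -0.2, -1.5]
grip_width: 0.0467
gripper_force: 53.2
t 12.9 tcp [0.5245 0.0093 0.063 ] x [ 0.812  0.584 -0.001] y [ 0.584 -0.812 -0.001] z [-0.001  0.    -1.   ] F [ 0.1 -0.2 -1.5] Mz 0.0 w 0.0467 g 53.2 j [-0.62  0.54  0.62  2.08 -0.5   0.67 -0.61]
```

```bash
python3 -m jog '[{"fingers":0.04,"x":0,"y":0,"z":0.0004,"rx":0,"ry":0,"rz":5},{"fingers":0.04,"x":0,"y":0,"z":0.0004,"rx":0,"ry":0,"rz":5},{"fingers":0.04,"x":0,"y":0,"z":0.0004,"rx":0,"ry":0,"rz":5},{"fingers":0.04,"x":0,"y":0,"z":0.0004,"rx":0,"ry":0,"rz":5},{"fingers":0.04,"x":0,"y":0,"z":0,"rx":0,"ry":0,"rz":0}]'; python3 -c "from h import *;st()"
```

```text
clock: 13.52
tcp_pos: [0.5245, 0.0091, 0.0614]
orientation: [-3.112, -0.432, 0.001]
contact_force: [-0.3, -0.0, -2.2]
grip_width: 0.0461
gripper_force: 53.2
t 13.53 tcp [0.5245 0.0091 0.0614] x [ 0.962  0.272 -0.001] y [ 0.272 -0.962 -0.   ] z [-0.001  0.    -1.   ] F [-0.3 -0.  -2.2] Mz -0.02 w 0.0461 g 53.2 j [-0.68  0.57  0.71  2.08 -0.59  0.69 -0.88]
```

```bash
python3 -m jog '[{"fingers":0.04,"x":0,"y":0,"z":0.0004,"rx":0,"ry":0,"rz":5},{"fingers":0.04,"x":0,"y":0,"z":0.0004,"rx":0,"ry":0,"rz":5},{"fingers":0.04,"x":0,"y":0,"z":0,"rx":0,"ry":0,"rz":0}]'|grep -E "tcp|con"; python3 -m jog '[{"fingers":0.04,"x":0,"y":0,"z":0.0003,"rx":0,"ry":0,"rz":5},{"fingers":0.04,"x":0,"y":0,"z":0.0003,"rx":0,"ry":0,"rz":5},{"fingers":0.04,"x":0,"y":0,"z":0,"rx":0,"ry":0,"rz":0}]'|grep -E "tcp|con"; python3 -c "from h import *;st()"
```

```text
tcp_pos: [0.5246, 0.009, 0.0607]
contact_force: [-1.1, 0.2, -2.9]
tcp_pos: [0.5245, 0.0093, 0.0601]
contact_force: [-1.1, 1.8, -2.0]
t 14.28 tcp [0.5245 0.0093 0.0601] x [ 0.997 -0.072 -0.001] y [-0.072 -0.997 -0.001] z [-0.001  0.001 -1.   ] F [-1.1  1.8 -2. ] Mz -0.15 w 0.0459 g 53.3 j [-0.74  0.61  0.8   2.09 -0.67  0.72 -1.14]
```

```bash
python3 -m jog '[{"fingers":0.04,"x":0,"y":0,"z":0.0003,"rx":0,"ry":0,"rz":4},{"fingers":0.04,"x":0,"y":0,"z":0,"rx":0,"ry":0,"rz":0}]'|grep -E "tcp|con"; python3 -m jog '[{"fingers":0.04,"x":0,"y":0,"z":0.0003,"rx":0,"ry":0,"rz":4},{"fingers":0.04,"x":0,"y":0,"z":0,"rx":0,"ry":0,"rz":0}]'|grep -E "tcp|con"; python3 -c "from h import *;st()"
```

```text
tcp_pos: [0.5246, 0.0095, 0.0601]
contact_force: [-3.8, 3.4, 3.7]
tcp_pos: [0.5247, 0.0096, 0.06]
contact_force: [-4.1, 4.8, 7.6]
t 14.78 tcp [0.5247 0.0096 0.06  ] x [ 0.978 -0.21  -0.001] y [-0.21  -0.978 -0.002] z [-0.001  0.002 -1.   ] F [-4.1  4.8  7.6] Mz -0.13 w 0.0464 g 54.2 j [-0.76  0.63  0.83  2.09 -0.71  0.73 -1.25]
```

```bash
python3 -m jog '[{"fingers":0.07,"x":0,"y":0,"z":0,"rx":0,"ry":0,"rz":0},{"fingers":0.07,"x":0,"y":0,"z":0,"rx":0,"ry":0,"rz":0},{"fingers":0.07,"x":0,"y":0,"z":0,"rx":0,"ry":0,"rz":0},{"fingers":0.07,"x":0,"y":0,"z":-0.02,"rx":0,"ry":0,"rz":0},{"fingers":0.07,"x":0,"y":0,"z":-0.05,"rx":0,"ry":0,"rz":0},{"fingers":0.07,"x":0,"y":0,"z":-0.05,"rx":0,"ry":0,"rz":0},{"fingers":0.07,"x":0,"y":-0.06,"z":-0.05,"rx":0,"ry":0,"rz":0},{"fingers":0.07,"x":0,"y":-0.06,"z":0,"rx":0,"ry":0,"rz":0}]'; python3 -m jog '[{"fingers":0.07,"x":0,"y":-0.06,"z":0,"rx":0,"ry":0,"rz":0},{"fingers":0.07,"x":0,"y":-0.06,"z":0,"rx":0,"ry":0,"rz":0},{"fingers":0.07,"x":0,"y":0,"z":0,"rx":0,"ry":0,"rz":0}]'|head -2;python3 - <<'E'
from h import *
st()
for c in("top","side"):
    p,P=cloud(c)
    q=P[near(P,(.5247,.009),.03,.062,.076)]
    A=np.c_[q[:,:2],np.ones(len(q))];q2=q[q[:,2]>.066];A=np.c_[q2[:,:2],np.ones(len(q2))]
    print(c,len(q2),np.median(q2,0).round(4),np.linalg.lstsq(A,q2[:,2],rcond=None)[0].round(3))
    print([(round(x["score"],2),np.round(x["xyz"],3).tolist()) for t in("nut_center","nut") for x in r.landmark_of(t,c) if abs(x["xyz"][1])<.06])
    cv2.imwrite(f"pics/f{c}.png",cv2.resize(p[170:230,190:270] if c=="side" else p[188:248,220:300],(800,600),interpolation=cv2.INTER_CUBIC)[:,:,::-1])
E
```

```text
clock: 15.78
tcp_pos: [0.5504, 0.1141, 0.2233]
orientation: [-3.12, 0.342, -0.01]
contact_force: [1.3, 0.3, -0.2]
grip_width: 0.0699
gripper_force: 0.0
clock: 16.15
tcp_pos: [0.5735, 0.238, 0.2185]
t 16.15 tcp [0.5735 0.238  0.2185] x [ 0.979 -0.204 -0.   ] y [-0.204 -0.979 -0.   ] z [-0.  0. -1.] F [-0.6 -1.4 -0.3] Mz 0.02 w 0.0702 g 0.0 j [-1.19  0.59  1.02  1.75 -0.56  1.12 -1.76]
top 163 [0.5236 0.0109 0.0701] [-0.004  0.012  0.072]
[(0.67, [0.527, 0.007, 0.053]), (0.33, [0.524, 0.008, 0.037]), (0.6, [0.524, 0.01, 0.036])]
side 114 [0.5232 0.0046 0.0697] [-0.001  0.021  0.07 ]
[(0.75, [0.526, 0.007, 0.053]), (0.7, [0.527, 0.008, 0.038])]
```

View pics/fside.png

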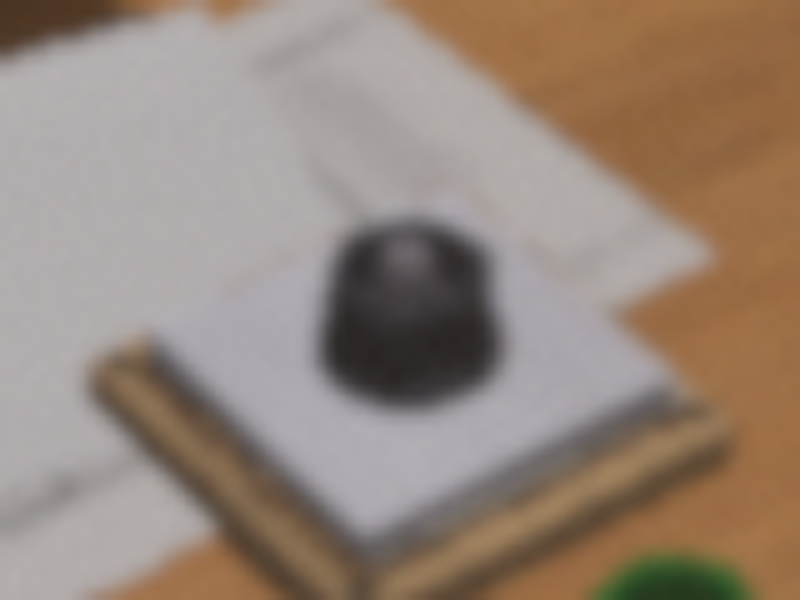

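The nut sits flat on the plate around (410,330), with the stud tip showing in its bore. Its top is level at z≈0.070, so it is seated.

```bash
python3 -c "
from bench import r
print(r.hand_in())"
```

```text
the job is handed in; nothing more can be done
None
```

The flange nut is threaded down flat on the clamp plate and released, and the job is handed in; by luck it dropped straight into the thread entries, so no backing off was needed.

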